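# Push a copper bar round a bench stake into its bay

## Robot

A 6-joint arm with a two-finger parallel gripper is mounted at the origin on the work surface. World frame = base frame: x ahead of the robot, y to its left, z up, the work surface at z = 0. Lengths are in mm, angles in rad, forces in N, time in s.
With the tool pointing down it reaches from about 325 to 875 mm from the base axis. Payload 4.4 kg.
Tool frame: the origin (TCP) lies at the centre of the arm's flange, where the gripper is bolted on; the fingertips stand 173 mm ahead of it and the grasp point (between the pads) lies arm.hold_point_z ahead of it (arm.hold_point_z is the distance from the TCP to the grasp point, in mm); x points along the fingers, y is the direction in which the jaws open and shut, and the axes are right-handed (so a half turn about x gives the same grasp; the last joint's range is limited). The gripper opens to 85 mm and grips with 20 to 120 N. Pads are 22 mm wide; open, the fingers measure 114 mm over their backs; the gripper's body (76 mm by 85 mm) begins 54 mm behind the grasp point. The pads swing forward as they close: fully open they stand 13 mm farther back than shut.
Start: joints at [-1.347, 0.207, 1.542, -0, 1.393, -0.15], TCP at [210.488, -535.092, 404.682] pointing down, gripper open.
Joint ranges: [-2.73, 2.73], [-0.86, 2.22], [0.23, 2.46], [-1.11, 4.25], [0.08, 2.63], [-2.82, 2.82]. Speed limits (rad/s): [2.79, 2.79, 3.14, 3.14, 3.14, 3.14].

## Interface

Orientations are given as a unit quaternion [x, y, z, w].
In Python, from cell import sensors, read_camera, camera_model, arm gives the robot as it stands.
- The arm moves only by the shell command python3 -m jog 'ROWS' [FORCE]. ROWS is JSON, a list of rows, each an object with "claw": the closure in counts, from 0 (fully open) to 255 (shut); "offset": the shift along the tool's x, y, z in mm, a list of three; "rot": the turn, a rotation vector about the tool's x, y, z in degrees, a list of three. A call has 1 to 12 rows; each row shifts and turns the commanded pose from where the row before left it, along the tool's axes as they then stand; what a row does not reach is not made up. A row lasts 1/12 s, in which the tool goes at most 41.7 mm and 7.16 degrees, less where a joint would pass 70% of its speed; a pose out of reach is approached as far as the arm can. A call is refused whole if a number of a shift passes 41.7 or a number of a turn 7.16, either way. A call with a gripper value outside its range is refused whole. The fingers move at their own pace and stop on an object; FORCE is the grip in N (left out, the last holds). Time passes only in rows, so rows that do not move let the fingers close. It gives the time, the measured TCP pose, the force and the opening at its end, in the units of the state.
- sensors.get_state(): the state, without advancing time (a new reading comes with each control period).
- read_camera(name): name is "scene" or "top" or "wrist"; returns the picture (400x640x3 uint8, red, green, blue); there is no depth.
- camera_model(name): a dict with "intrinsics" (3x3 intrinsics, pixels), "R" (3x3) and "t" (3): a world point X has camera coordinates R X + t. Camera axes: x right, y down, z forward; pixel columns grow to the right and rows downward; lengths in mm; the calibration is good to about 2 mm. A picture is of the moment at which its call begins: read the wrist's pose just before it. camera_model takes no time and is no camera call; for the wrist camera it gives the pose at the moment of the call.
- arm.job_done(): hands the job in, once; it reports no verdict.
The state is a dict: "clock": time; "qpos": joint angles; "qvel": joint speeds; "effort": joint torques, N m; "tool_pos": TCP position; "eef_rot": TCP orientation; "force": force on the tool from outside, world axes, zero at the start; "torque": the same for the moment, N m; "opening": finger opening in mm.
Only numpy, scipy, OpenCV 4.12 (cv2) and the standard library are available. Lean on these libraries where they do the work, as an engineer would, in place of code of your own. Each camera call takes 0.05 s, during which the arm holds its last target.

## Task

Put the loose copper bar away in the open-fronted bay of the wooden bench till: pushing it along the bench with the fingertips, one end and then the other, angle its right-hand end in past the round steel stake that stands before the bay, then swing the left-hand end in, until the whole bar lies inside the bay flat against the back. Keep the bar down on the bench the whole time (no lifting), push steadily so that it never skids away, and leave the other tools where they lie.

Things in the scene. Friction and masses are not known exactly. Their poses are not given: they have to be found in the camera images.
- bar: solid rectangular copper bar, 260 mm long, 22 mm wide, 16 mm high, 0.6 to 0.9 kg, lying flat and loose on the bench between the robot and the bay, its right end to the left of the stake. Origin: centre of its underside. Its y axis runs along its length towards its left end, its x axis across it, away from the robot, its z axis up.
- bar_left (a point): centre of the bar's left-hand end face (the +y end), 8 mm above the bench, 130 mm from the bar's middle
- bar_right (a point): centre of the bar's right-hand end face (the -y end), 8 mm above the bench; this end must go in behind the stake
- till: fixed wooden bench till beyond the bar: low chest 45 mm high with punches in it; its front board is the back of a bay 320 mm long, 50 mm deep, open in front and above, its floor the bench. Origin: bench level, middle of the bay's back face. x: square to that face, away from the robot (bay from x = -50 mm to 0); y: left along the bay (inner sides at +-160 mm); z up
- stake: fixed upright round steel post, 40 mm in diameter, 44 mm high, slightly domed, in a flat 75 mm square plate (1 mm). Its axis is 75 to 90 mm in front of the bay's back face, right of the bay's middle; the gap from it to the left cheek is shorter than the bar. Origin: on its axis, at bench level; axes parallel to the till's
- punch_a: bystander: steel chasing punch, 110 mm long, 9 mm square, lying loose in front of the bay, to the right of the stake. Origin: centre of its underside, x axis along it.
- punch_b: bystander: steel chasing punch like the other, lying loose to the left of the till's left cheek. Origin: centre of its underside, x axis along it.
- dapping_block: bystander: 50 mm brass cube with round hollows, loose, in front of the till's right cheek. Origin: centre of its underside.
- hammer: bystander: hammer 260 mm long with a wooden handle, lying loose at the front right. Origin: under the middle of its length, x axis towards the head.
- weight: bystander: upright dark steel cylinder, 72 mm in diameter, 105 mm high, loose, on the right near the robot or out on the left. Origin: centre of its underside.
- tape_roll: bystander: cardboard ring lying flat, 100 mm across, 25 mm high, loose, where the steel cylinder is not (right near the robot, or out on the left). Origin: centre of its underside.
- bay_left (a point): inner front corner of the bay's left cheek, at bench level. Each cheek is a board 18 mm thick and 40 mm high that reaches 50 mm forward from the back face and closes that side of the bay
- bay_right (a point): inner front corner of the bay's right cheek, at bench level
Not all that is in view belongs to the job. Leave any purple, red or turquoise look-alike of the stake alone.

How it is judged:
By the outcome, as a careful person would: the job done as asked, in the order asked, and still so for the second after the job is handed in, with the robot touching nothing.
It also fails if it takes over 67 s, if anything falls off the work surface, if the arm or the gripper's body presses on something with over 40 N, if the wrist force passes 120 N, or if a joint passes its speed limit or range.

## Working session

There is one attempt and no reset: what is moved stays moved. The work goes in short steps, Python scripts to look and compute and a shell command to move; the robot and the scene stay as the last step left them, time stands still between calls to the robot, and variables do not carry over. Pictures are saved under pics/ and viewed, and the job is handed in when it is done.

```bash
ls; mkdir -p pics; python3 - <<'E'
from cell import sensors, read_camera, camera_model, arm
import cv2
print(sensors.get_state(), arm.hold_point_z)
for n in ("scene","top"):
    im=read_camera(n); cv2.imwrite(f"pics/{n}0.png",im[:,:,::-1])
    print(n,camera_model(n))
E
```

```text
pics
{'clock': 0.0, 'qpos': array([-1.34650977e+00,  2.07449014e-01,  1.54298912e+00,  1.27875423e-05,
        1.39348280e+00, -1.50495947e-01]), 'qvel': array([-8.90547004e-04, -1.33068502e-03, -2.64729796e-03,  1.39089830e-05,
       -1.22833690e-03, -7.58602969e-05]), 'effort': array([-2.17364577e-03, -3.83038402e+01, -2.91599447e+01, -4.01892912e-04,
        1.05283741e-02,  8.43852092e-06]), 'tool_pos': array([ 210.40064739, -534.72642142,  403.49213806]), 'eef_rot': array([-0.69470163, -0.13255338,  0.69475347, -0.13090783]), 'force': array([-0.05889864, -0.45429604,  0.24730773]), 'torque': array([-0.001472  ,  0.01410803, -0.01073382]), 'opening': 85.57782718310048} 154.70000000000002
scene {'intrinsics': array([[509.45844264,   0.        , 318.69464247],
       [  0.        , 509.45844264, 202.41833018],
       [  0.        ,   0.        ,   1.        ]]), 'R': array([[ 0.40566465,  0.91401013,  0.00465604],
       [ 0.79498616, -0.35031544, -0.49525356],
       [-0.45103569,  0.20460835, -0.868736  ]]), 't': array([-187.48198109, -406.76434924, 1679.60878593])}
top {'intrinsics': array([[465.94362339,   0.        , 315.24408646],
       [  0.        , 465.94362339, 202.50206216],
       [  0.        ,   0.        ,   1.        ]]), 'R': array([[-0.01528745, -0.99984538, -0.00868918],
       [-0.98496245,  0.01655443, -0.17197364],
       [ 0.17209089,  0.00592948, -0.98506323]]), 't': array([  -2.22901284,  500.55856351, 1545.0357521 ])}
```

View pics/scene0.png

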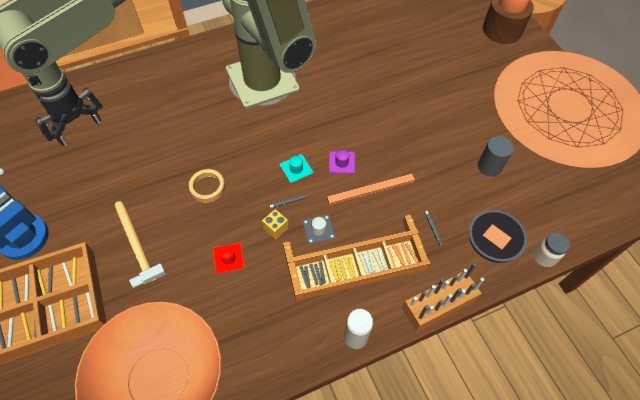

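View pics/top0.png

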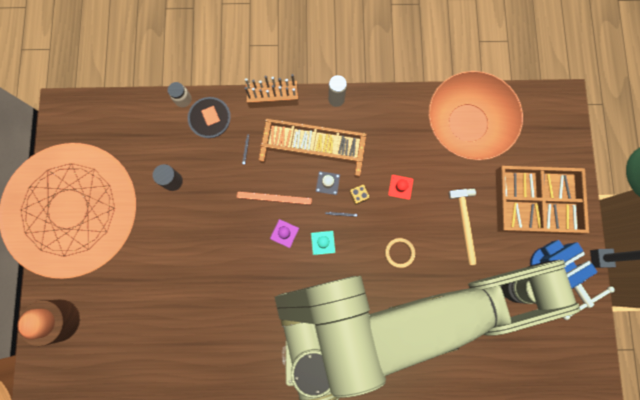

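```bash
python3 - <<'E'
import cv2
im=cv2.imread("pics/top0.png")
c=im[90:240,180:400]; cv2.imwrite("pics/top0c.png",cv2.resize(c,None,fx=3.6,fy=3.6,interpolation=cv2.INTER_CUBIC))
E
```

```text
(no output)
```

View pics/top0c.png

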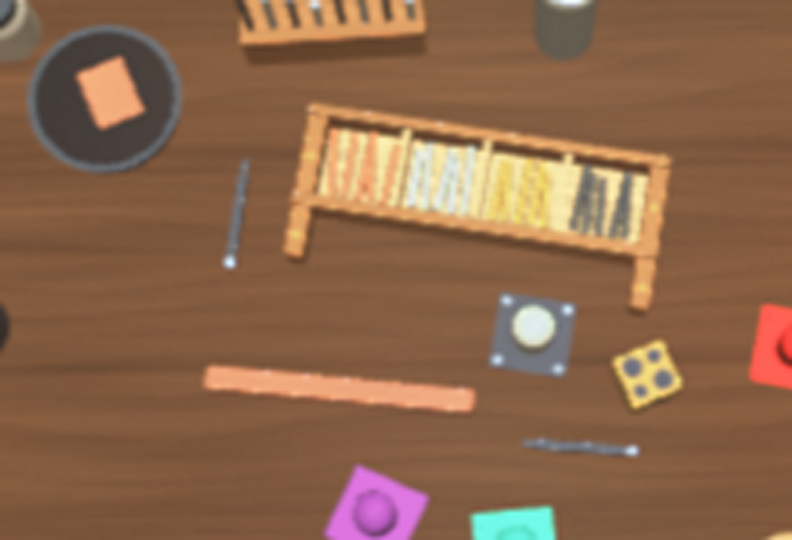

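The bar is at about (274,198) in the top view. Four things could pass for the stake:
- the steel post on its grey plate at (328,181), which matches the description
- purple at (285,233)
- turquoise at (323,242)
- red at (401,187)

I choose the grey one. Next I measure.

```bash
cat > h.py <<'E'
import numpy as np, cv2
from cell import sensors, read_camera, camera_model, arm
from scipy.spatial.transform import Rotation as Ro
def w(cm,uv,z):
    K,R,t=cm["intrinsics"],cm["R"],cm["t"]
    d=R.T@np.linalg.inv(K)@np.array([uv[0],uv[1],1.]); c=-R.T@t
    return c+d*(z-c[2])/d[2]
def proj(cm,X):
    p=cm["intrinsics"]@(cm["R"]@np.array(X,float)+cm["t"]); return p[:2]/p[2]
def st():
    s=sensors.get_state(); R=Ro.from_quat(s["eef_rot"]).as_matrix()
    print("t",round(s["clock"],2),"pos",s["tool_pos"].round(1),"F",s["force"].round(1),"open",round(s["opening"],1))
    print(R.round(3).tolist(),"tip",(s["tool_pos"]+R[:,0]*173).round(1)); return s,R
E
python3 - <<'E'
from h import *
cm=camera_model("top")
s,R=st()
c=lambda u,v:(180+u/3.6,90+v/3.6)
for n,p,z in [("barL",(206,378),16),("barR",(474,400),16),("cheekL",(304,257),40),("cheekR",(632,305),40),("backL",(310,207),45),("backR",(638,252),45),("stake",(533,326),44),("pA1",(525,442),5),("pA2",(632,451),5),("block",(647,373),50)]:
    print(n,w(cm,c(*p),z).round(1))
cw=camera_model("wrist"); Rc,t=cw["R"],cw["t"]
C=-Rc.T@t
print("cam in tool", R.T@(C-s["tool_pos"]), "cam axes in tool", (Rc@R).round(3), cw["intrinsics"])
E
```

```text
t 0.1 pos [ 210.4 -534.8  403.6] F [ 1.   0.1 -0. ] open 85.4
[[-0.0, 0.366, -0.931], [0.002, -0.931, -0.366], [-1.0, -0.002, -0.0]] tip [ 210.3 -534.4  230.6]
barL [536.3 261.3  16. ]
barR [510.3   2.2  16. ]
cheekL [648.9 164.   40. ]
cheekR [ 596.  -150.8   40. ]
backL [697.3 157.7  45. ]
backR [ 646.9 -157.7   45. ]
stake [576.1 -55.4  44. ]
pA1 [470.3 -46.3   5. ]
pA2 [ 459.8 -149.3    5. ]
block [ 527.5 -162.1   50. ]
cam in tool [ 31.68484163   0.30523316 -76.99618683] cam axes in tool [[ 0.     1.    -0.001]
 [-0.298  0.001  0.955]
 [ 0.955  0.     0.298]] [[305.35599503   0.         317.88144327]
 [  0.         305.35599503 199.58931749]
 [  0.           0.           1.        ]]
```

```bash
R='{"claw":0,"offset":[0,-25.1,-32],"rot":[0,0,0]}'; python3 -m jog '[{"claw":0,"offset":[0,-25.1,-32],"rot":[0,0,0]},{"claw":0,"offset":[0,-25.1,-32],"rot":[0,0,0]},{"claw":0,"offset":[0,-25.1,-32],"rot":[0,0,0]},{"claw":0,"offset":[0,-25.1,-32],"rot":[0,0,0]},{"claw":0,"offset":[0,-25.1,-32],"rot":[0,0,0]},{"claw":0,"offset":[0,-25.1,-32],"rot":[0,0,0]},{"claw":0,"offset":[0,-25.1,-32],"rot":[0,0,0]},{"claw":0,"offset":[0,-25.1,-32],"rot":[0,0,0]},{"claw":0,"offset":[0,-25.1,-32],"rot":[0,0,0]},{"claw":0,"offset":[0,-25.1,-32],"rot":[0,0,0]},{"claw":0,"offset":[0,-25.1,-32],"rot":[0,0,0]},{"claw":0,"offset":[0,-25.1,-32],"rot":[0,0,0]}]'; python3 -m jog '[{"claw":0,"offset":[0,-25.1,-32],"rot":[0,0,0]},{"claw":0,"offset":[0,-25.1,-32],"rot":[0,0,0]},{"claw":0,"offset":[0,-25.1,-32],"rot":[0,0,0]},{"claw":0,"offset":[0,-25.1,-32],"rot":[0,0,0]},{"claw":0,"offset":[0,-25.1,-32],"rot":[0,0,0]},{"claw":0,"offset":[0,0,0],"rot":[-7,0,0]},{"claw":0,"offset":[0,0,0],"rot":[-7,0,0]},{"claw":0,"offset":[0,0,0],"rot":[-7,0,0]},{"claw":0,"offset":[0,0,0],"rot":[-7,0,0]},{"claw":0,"offset":[0,0,0],"rot":[-7,0,0]}]'; python3 -c "
from h import *
s,R=st(); print(s['qpos'])"
```

```text
clock: 1.1
tool_pos: [457.9, -112.1, 404.4]
eef_rot: [-0.695, -0.132, 0.695, -0.132]
force: [0.3, -0.8, 0.6]
opening: 85.6
clock: 1.93
tool_pos: [560.3, 61.5, 403.9]
eef_rot: [-0.621, -0.337, 0.622, -0.336]
force: [0.2, 0.9, -0.7]
opening: 85.7
t 1.93 pos [560.3  61.5 403.9] F [ 0.2  0.9 -0.7] open 85.7
[[-0.002, 0.837, -0.547], [0.0, -0.547, -0.837], [-1.0, -0.001, 0.001]] tip [560.1  61.5 230.9]
[-4.42762349e-02  1.83895296e-01  1.57014788e+00 -3.71530083e-05
  1.38913264e+00  5.34257876e-01]
```

```bash
python3 -m jog '[{"claw":0,"offset":[0,0,0],"rot":[-7,0,0]},{"claw":0,"offset":[0,0,0],"rot":[-7,0,0]},{"claw":0,"offset":[0,0,0],"rot":[-7,0,0]},{"claw":0,"offset":[0,0,0],"rot":[-7,0,0]},{"claw":0,"offset":[0,0,0],"rot":[-7,0,0]},{"claw":0,"offset":[0,0,0],"rot":[-7,0,0]},{"claw":0,"offset":[0,0,0],"rot":[-7,0,0]},{"claw":0,"offset":[0,0,0],"rot":[-7,0,0]},{"claw":0,"offset":[0,0,0],"rot":[-7,0,0]},{"claw":0,"offset":[0,0,0],"rot":[-7,0,0]},{"claw":0,"offset":[0,0,0],"rot":[-7,0,0]},{"claw":0,"offset":[0,0,0],"rot":[-7,0,0]}]'; python3 -m jog '[{"claw":0,"offset":[0,0,0],"rot":[-7,0,0]},{"claw":0,"offset":[0,0,0],"rot":[-7,0,0]},{"claw":0,"offset":[0,0,0],"rot":[-7,0,0]},{"claw":0,"offset":[0,0,0],"rot":[-7,0,0]},{"claw":0,"offset":[0,0,0],"rot":[-7,0,0]},{"claw":0,"offset":[0,0,0],"rot":[-4.2,0,0]},{"claw":0,"offset":[0,0,0],"rot":[0,0,0]}]'; python3 -c "
from h import *
s,R=st(); print(s['qpos'])
cm=camera_model('wrist'); im=read_camera('wrist'); cv2.imwrite('pics/w1.png',im[:,:,::-1]); import pickle; pickle.dump(cm,open('w1.pkl','wb'))"
```

```text
clock: 2.93
tool_pos: [560.3, 61.1, 404.0]
eef_rot: [0.237, 0.667, -0.237, 0.666]
force: [-0.0, -0.6, 0.4]
opening: 85.4
clock: 3.52
tool_pos: [560.3, 61.2, 404.1]
eef_rot: [0.002, 0.708, -0.002, 0.707]
force: [0.4, -0.1, -0.6]
opening: 85.6
t 3.52 pos [560.3  61.2 404.1] F [ 0.4 -0.1 -0.6] open 85.6
[[-0.001, 0.005, 1.0], [0.0, 1.0, -0.005], [-1.0, 0.0, -0.001]] tip [560.1  61.2 231.1]
[-4.48034019e-02  1.83517454e-01  1.57019927e+00 -1.95200257e-05
  1.38916660e+00 -1.61104292e+00]
```

View pics/w1.png

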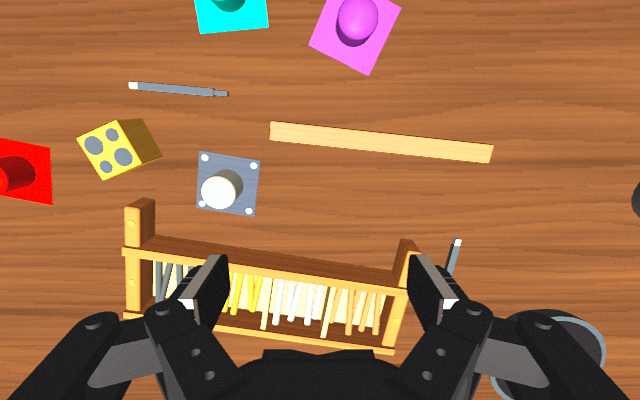

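```bash
python3 - <<'E'
import cv2
im=cv2.imread("pics/w1.png")
cv2.imwrite("pics/w1a.png",cv2.resize(im[100:240,100:300],None,fx=4,fy=4,interpolation=cv2.INTER_CUBIC))
cv2.imwrite("pics/w1b.png",cv2.resize(im[110:290,300:500],None,fx=3.3,fy=3.3,interpolation=cv2.INTER_CUBIC))
E
```

```text
(no output)
```

View pics/w1a.png

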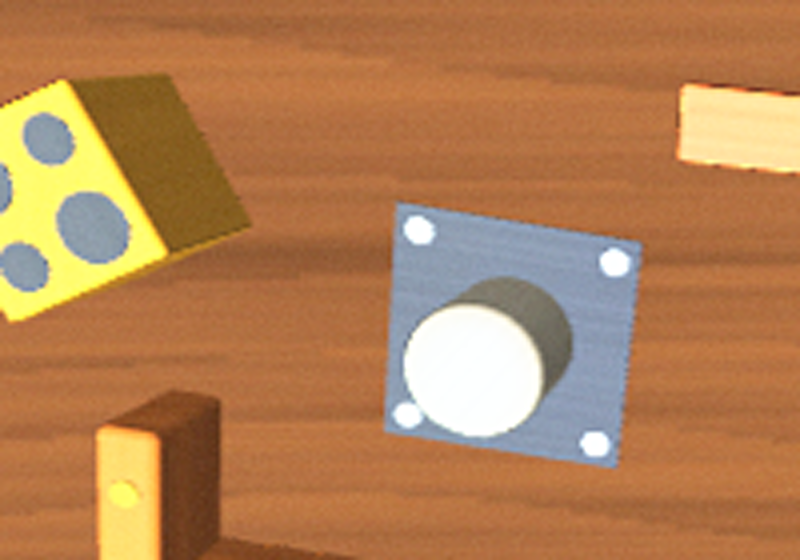

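View pics/w1b.png

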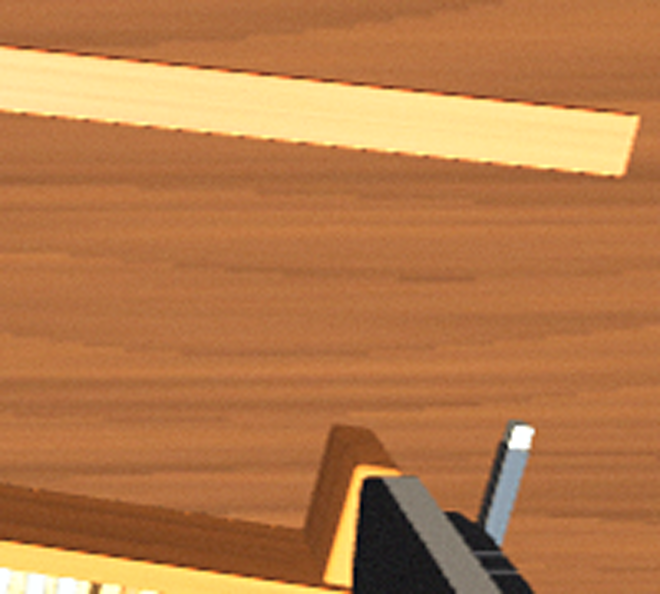

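```bash
cat > geo.py <<'E'
from h import *
import pickle
cm=pickle.load(open("w1.pkl","rb"))
a=lambda u,v:(100+u/4,100+v/4)
b=lambda u,v:(300+u/3.3,110+v/3.3)
P=lambda p,z:w(cm,p,z)[:2]
pl=np.array([P(a(*p),1) for p in [(398,203),(640,243),(616,467),(386,432)]])
cr=P(a(220,400),0); cl=P(b(333,427),0); clt=P(b(358,466),40); crt=P(a(160,436),40)
bar=[P(a(680,85),16),P(a(680,160),16),P(b(638,115),16),P(b(624,178),16)]
bk=[P(b(0,483),0),P(b(305,530),0)]
if __name__=="__main__":
    print("stake plate c",pl.mean(0),[np.linalg.norm(pl[i]-pl[i-1]).round(1) for i in range(4)])
    print("stake top",P(a(474,371),44))
    print("cr",cr,crt,"cl",cl,clt,np.linalg.norm(cl-cr))
    print("bar",np.array(bar).round(1))
    print("back",bk, np.degrees(np.arctan2(*(bk[1]-bk[0]))))
    yv=(cl-cr)/np.linalg.norm(cl-cr); print("yaw cheeks",np.degrees(np.arctan2(yv[0],yv[1])), "plate edges",np.degrees(np.arctan2(*(pl[1]-pl[0]))),np.degrees(np.arctan2(*(pl[2]-pl[3]))))
    xv=np.array([yv[1],-yv[0]]); o=(cl+cr)/2+50*xv
    T=lambda p:np.array([(p-o)@xv,(p-o)@yv]).round(1)
    print("o",o,"xv",xv)
    print("stake T",T(pl.mean(0)),"bk",T(bk[0]),T(bk[1]),"bar",[T(p) for p in bar],"pb",T(P(b(520,430),9)), [T(p) for p in pl])
E
python3 geo.py
```

```text
stake plate c [580.74040533 -52.07666745] [np.float64(74.4), np.float64(73.7), np.float64(74.1), np.float64(74.1)]
stake top [578.69354094 -49.90321792]
cr [ 600.55394662 -146.92176154] [ 598.92705597 -143.55270837] cl [656.72486943 171.48987247] [653.84831711 169.99113424] 323.3282252416038
bar [[502.8   7.3]
 [523.7   6.3]
 [530.2 264.6]
 [552.6 263.3]]
back [array([681.30485899,  36.62965651]), array([703.5942806 , 163.41412139])] 9.971026463320845
yaw cheeks 10.004600324407276 plate edges 9.761480797484403 9.52710282666167
o [677.8790984    3.59769306] xv [ 0.98479381 -0.17372725]
stake T [-86.  -71.7] bk [-2.4 33.1] [ -2.4 161.9] bar [array([-173.1,  -26.7]), array([-152.3,  -24.1]), array([-190.7,  231.4]), array([-168.5,  234. ])] pb [-64.9 231.3] [array([-123. , -108.8]), array([-123.3,  -35.1]), array([-49.2, -34.4]), array([ -48.6, -108.5])]
```

```bash
python3 -m jog '[{"claw":0,"offset":[0,21,-25.4],"rot":[-2,0,0]},{"claw":0,"offset":[0,21,-25.4],"rot":[-2,0,0]},{"claw":0,"offset":[0,21,-25.4],"rot":[-2,0,0]},{"claw":0,"offset":[35,0,0],"rot":[0,0,0]},{"claw":0,"offset":[35,0,0],"rot":[0,0,0]},{"claw":0,"offset":[35,0,0],"rot":[0,0,0]},{"claw":0,"offset":[35,0,0],"rot":[0,0,0]},{"claw":0,"offset":[35,0,0],"rot":[0,0,0]},{"claw":0,"offset":[15,0,0],"rot":[0,0,0]},{"claw":0,"offset":[0,0,0],"rot":[0,0,0]}]'; python3 -c "
from h import *
s,R=st()
cm=camera_model('wrist'); im=read_camera('wrist'); cv2.imwrite('pics/w2.png',im[:,:,::-1])"
```

```text
clock: 4.4
tool_pos: [479.7, 121.6, 210.1]
eef_rot: [-0.034, 0.71, 0.034, 0.703]
force: [-0.5, -0.5, -0.0]
opening: 85.3
t 4.4 pos [479.7 121.6 210.1] F [-0.5 -0.5 -0. ] open 85.3
[[-0.01, -0.097, 0.995], [-0.001, 0.995, 0.097], [-1.0, 0.0, -0.01]] tip [477.9 121.5  37.1]
```

View pics/w2.png

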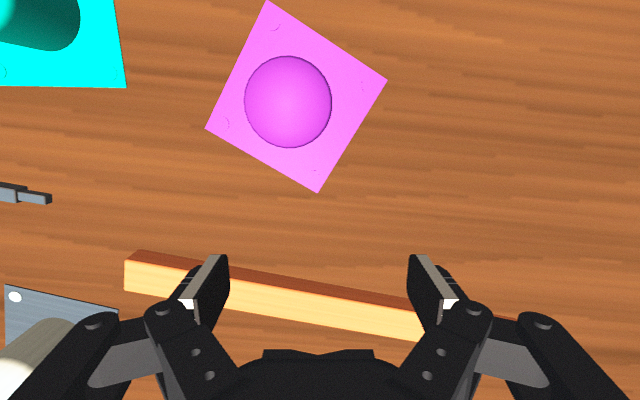

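```bash
python3 - <<'E'
from h import *
s,R=st(); cm=camera_model("wrist")
for y in (-43,43):
  for z in (-11,0,11):
    for x in (160,173):
        p=s["tool_pos"]+R@np.array([x,y,z]); print((x,y,z),p.round(0),proj(cm,p).round(0))
for p in [(502.8,7.3,16),(530.2,264.6,16)]: print(proj(cm,p))
print(w(cm,(126,262),16),w(cm,(318,193),1))
E
```

```text
t 4.45 pos [481.2 121.8 212.5] F [0.4 0.9 0.1] open 85.5
[[-0.006, -0.097, 0.995], [-0.0, 0.995, 0.097], [-1.0, 0.0, -0.006]] tip [480.2 121.7  39.5]
(160, -43, -11) [474.  78.  53.] [225. 249.]
(173, -43, -11) [473.  78.  40.] [233. 238.]
(160, -43, 0) [484.  79.  53.] [227. 270.]
(173, -43, 0) [484.  79.  40.] [234. 257.]
(160, -43, 11) [495.  80.  52.] [229. 290.]
(173, -43, 11) [495.  80.  39.] [236. 276.]
(160, 43, -11) [465. 163.  53.] [411. 249.]
(173, 43, -11) [465. 163.  40.] [403. 238.]
(160, 43, 0) [476. 165.  53.] [408. 270.]
(173, 43, 0) [476. 164.  40.] [401. 257.]
(160, 43, 11) [487. 166.  52.] [406. 290.]
(173, 43, 11) [487. 166.  39.] [400. 276.]
[124.25567833 255.5546218 ]
[529.07021875 328.43129582]
[507.06486181   7.97508713  16.        ] [456.85184698 119.49076295   1.        ]
```

```bash
python3 -m jog '[{"claw":0,"offset":[20,0,0],"rot":[0,0,0]},{"claw":0,"offset":[15,0,0],"rot":[0,0,0]},{"claw":0,"offset":[10,0,0],"rot":[0,0,0]},{"claw":0,"offset":[0,0,0],"rot":[0,0,0]},{"claw":0,"offset":[0,0,0],"rot":[0,0,0]}]'; python3 -c "
from h import *
s,R=st()"
```

```text
clock: 4.87
tool_pos: [483.1, 121.9, 170.5]
eef_rot: [-0.035, 0.706, 0.035, 0.707]
force: [-0.2, -0.2, 0.1]
opening: 85.9
t 4.87 pos [483.1 121.9 170.5] F [-0.2 -0.2  0.1] open 85.9
[[0.001, -0.098, 0.995], [0.0, 0.995, 0.098], [-1.0, 0.0, 0.001]] tip [483.3 121.9  -2.5]
```

```bash
python3 -m jog '[{"claw":0,"offset":[4,0,3],"rot":[0,0,0]},{"claw":0,"offset":[0,-0.4,4],"rot":[0,0,0]},{"claw":0,"offset":[0,-0.4,4],"rot":[0,0,0]},{"claw":0,"offset":[0,-0.4,4],"rot":[0,0,0]},{"claw":0,"offset":[0,-0.4,4],"rot":[0,0,0]},{"claw":0,"offset":[0,-0.4,4],"rot":[0,0,0]},{"claw":0,"offset":[0,-0.4,4],"rot":[0,0,0]},{"claw":0,"offset":[0,-0.4,4],"rot":[0,0,0]},{"claw":0,"offset":[0,-0.4,4],"rot":[0,0,0]},{"claw":0,"offset":[0,-0.4,4],"rot":[0,0,0]},{"claw":0,"offset":[0,-0.4,4],"rot":[0,0,0]}]'; python3 -c "
from h import *
s,R=st()
cm=camera_model('wrist'); im=read_camera('wrist'); cv2.imwrite('pics/w3.png',im[:,:,::-1])
im=read_camera('top'); cv2.imwrite('pics/t3.png',cv2.resize(im[90:240,180:400,::-1],None,fx=3.6,fy=3.6,interpolation=cv2.INTER_CUBIC))"
```

```text
clock: 5.78
tool_pos: [524.0, 122.0, 165.4]
eef_rot: [-0.035, 0.709, 0.035, 0.703]
force: [-8.3, -0.5, 6.9]
opening: 85.5
t 5.78 pos [524.  122.  165.4] F [-8.3 -0.5  6.9] open 85.5
[[-0.008, -0.098, 0.995], [-0.001, 0.995, 0.098], [-1.0, 0.0, -0.008]] tip [522.6 121.9  -7.6]
```

View pics/w3.png

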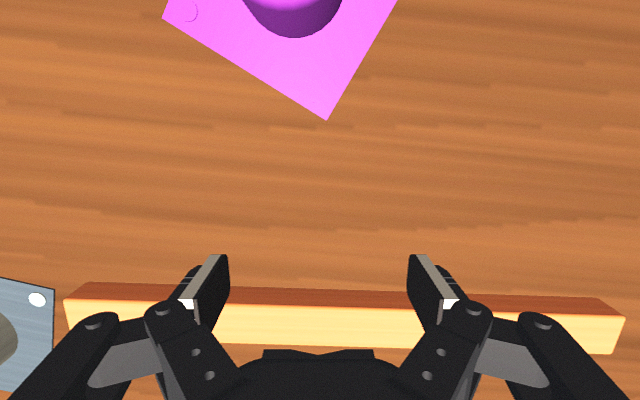

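View pics/t3.png

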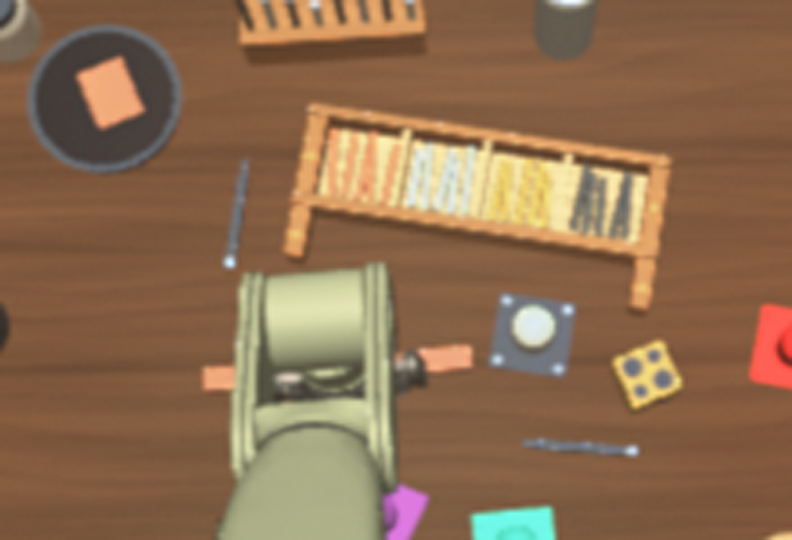

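```bash
cat >> h.py <<'E'
o=np.array([677.9,3.6]);xv=np.array([.98479,-.17373]);yv=np.array([.17373,.98479])
T=lambda p:np.array([(np.array(p)[:2]-o)@xv,(np.array(p)[:2]-o)@yv]).round(1)
W=lambda p:(o+p[0]*xv+p[1]*yv).round(1)
E
python3 - <<'E'
from h import *
s,R=st(); cm=camera_model("wrist")
for p,z in [((65,299),16),((622,317),16),((54,291),1)]: print(w(cm,p,z).round(1),T(w(cm,p,z)))
print(T(s["tool_pos"]))
E
```

```text
t 5.88 pos [525.4 122.  165.6] F [-3.1 -0.7 -0. ] open 85.3
[[-0.002, -0.098, 0.995], [-0.0, 0.995, 0.098], [-1.0, 0.0, -0.003]] tip [525.  121.9  -7.4]
[544.8   9.6  16. ] [-132.2  -17.3]
[529.2 262.9  16. ] [-191.4  229.5]
[552.5  -8.6   1. ] [-121.4  -33.8]
[-170.7   90.1]
```

```bash
python3 -m jog '[{"claw":0,"offset":[0,-0.6,4],"rot":[0,0,0]},{"claw":0,"offset":[0,-0.9,4],"rot":[0,0,0]},{"claw":0,"offset":[0,-0.9,4],"rot":[0,0,0]},{"claw":0,"offset":[0,-0.9,4],"rot":[0,0,0]},{"claw":0,"offset":[0,-0.9,4],"rot":[0,0,0]},{"claw":0,"offset":[0,-0.9,4],"rot":[0,0,0]},{"claw":0,"offset":[0,-0.9,4],"rot":[0,0,0]},{"claw":0,"offset":[0,-0.9,4],"rot":[0,0,0]},{"claw":0,"offset":[0,-0.9,4],"rot":[0,0,0]},{"claw":0,"offset":[0,-0.9,4],"rot":[0,0,0]},{"claw":0,"offset":[0,-0.9,4],"rot":[0,0,0]},{"claw":0,"offset":[0,-0.9,4],"rot":[0,0,0]}]'; python3 -c "
from h import *
s,R=st()
cm=camera_model('wrist'); im=read_camera('wrist'); cv2.imwrite('pics/w4.png',im[:,:,::-1])
print(T(s['tool_pos']))"
```

```text
clock: 6.88
tool_pos: [572.9, 116.9, 165.2]
eef_rot: [-0.035, 0.709, 0.036, 0.704]
force: [-9.2, 0.9, 5.7]
opening: 85.2
t 6.88 pos [572.9 116.9 165.2] F [-9.2  0.9  5.7] open 85.2
[[-0.007, -0.1, 0.995], [0.0, 0.995, 0.1], [-1.0, 0.001, -0.007]] tip [571.7 117.   -7.8]
[-123.1   93.4]
```

View pics/w4.png

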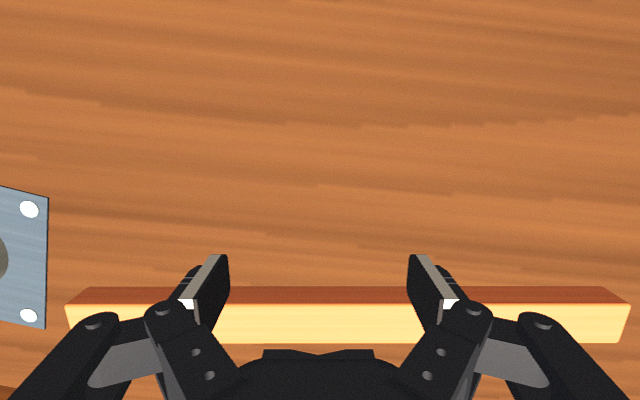

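```bash
python3 - <<'E'
from h import *
s,R=st(); cm=camera_model("wrist")
for p,z in [((65,304),16),((630,304),16),((88,288),0),((605,288),0),((46,329),1),((48,198),1)]: print(w(cm,p,z).round(1),T(w(cm,p,z)), (R.T@(w(cm,p,z)-s["tool_pos"])).round(1))
E
```

```text
t 6.93 pos [574.  116.7 165.4] F [-2.4  0.7 -0.9] open 85.3
[[-0.004, -0.1, 0.995], [0.0, 0.995, 0.1], [-1.0, 0.001, -0.004]] tip [573.4 116.8  -7.6]
[595.8   4.3  16. ] [-81.  -13.6] [ 149.3 -114.2   11. ]
[570.3 258.4  16. ] [-150.2  232.2] [149.5 141.2  10.9]
[598.1   2.9   0. ] [-78.5 -14.5] [ 165.3 -115.8   13.2]
[572.1 262.3   0. ] [-149.1  236.4] [165.4 144.9  13.2]
[624.7 -21.1   1. ] [-48.1 -33.6] [ 164.2 -142.3   37.3]
[551.4  -8.7   1. ] [-122.5  -34.1] [ 164.4 -122.7  -34.4]
```

```bash
python3 -m jog '[{"claw":0,"offset":[0,-0.7,4],"rot":[0,0,0]},{"claw":0,"offset":[0,-0.7,4],"rot":[0,0,0]},{"claw":0,"offset":[0,-0.7,4],"rot":[0,0,0]},{"claw":0,"offset":[0,-0.7,4],"rot":[0,0,0]},{"claw":0,"offset":[0,-0.7,4],"rot":[0,0,0]},{"claw":0,"offset":[0,-0.7,4],"rot":[0,0,0]},{"claw":0,"offset":[0,-0.7,4],"rot":[0,0,0]},{"claw":0,"offset":[0,-0.7,4],"rot":[0,0,0]},{"claw":0,"offset":[0,0,1],"rot":[0,0,0]}]'; python3 -c "
from h import *
s,R=st()
cm=camera_model('wrist'); im=read_camera('wrist'); cv2.imwrite('pics/w5.png',im[:,:,::-1])
print(T(s['tool_pos']))"
```

```text
clock: 7.68
tool_pos: [607.4, 114.3, 165.2]
eef_rot: [-0.035, 0.707, 0.035, 0.705]
force: [-4.1, -0.0, 0.1]
opening: 85.2
t 7.68 pos [607.4 114.3 165.2] F [-4.1 -0.   0.1] open 85.2
[[-0.003, -0.099, 0.995], [0.0, 0.995, 0.099], [-1.0, 0.0, -0.003]] tip [606.9 114.3  -7.8]
[-88.7  96.8]
```

View pics/w5.png

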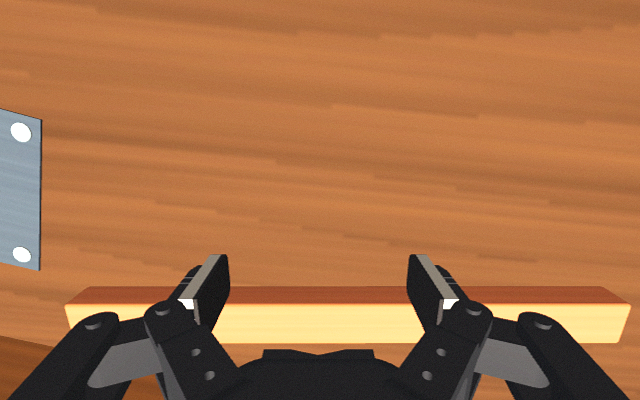

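```bash
python3 -m jog '[{"claw":0,"offset":[0,0,-6],"rot":[0,0,0]},{"claw":0,"offset":[0,0,-14],"rot":[0,0,0]},{"claw":0,"offset":[-30,0,0],"rot":[0,0,0]},{"claw":0,"offset":[-30,0,0],"rot":[0,0,0]},{"claw":255,"offset":[0,34,0],"rot":[0,0,0]},{"claw":255,"offset":[0,34,0],"rot":[0,0,0]},{"claw":255,"offset":[0,34,0],"rot":[0,0,0]},{"claw":255,"offset":[0,34,0],"rot":[0,0,0]},{"claw":255,"offset":[0,34,0],"rot":[0,0,0]},{"claw":255,"offset":[0,5,21],"rot":[0,0,0]},{"claw":255,"offset":[0,0,20],"rot":[0,0,0]},{"claw":255,"offset":[0,0,0],"rot":[0,0,0]}]'; python3 -m jog '[{"claw":255,"offset":[0,0,0],"rot":[0,0,0]},{"claw":255,"offset":[0,0,0],"rot":[0,0,0]}]';python3 -c "
from h import *
s,R=st()
cm=camera_model('wrist'); im=read_camera('wrist'); cv2.imwrite('pics/w6.png',im[:,:,::-1])
im=read_camera('top'); cv2.imwrite('pics/t6.png',cv2.resize(im[90:240,180:400,::-1],None,fx=3.6,fy=3.6,interpolation=cv2.INTER_CUBIC))
print(T(s['tool_pos']))"
```

```text
clock: 8.73
tool_pos: [614.7, 291.6, 227.4]
eef_rot: [-0.035, 0.703, 0.036, 0.709]
force: [0.3, -0.3, -0.3]
opening: 0.2
clock: 8.9
tool_pos: [611.3, 289.9, 225.6]
eef_rot: [-0.035, 0.706, 0.035, 0.706]
force: [-0.1, -0.5, 0.4]
opening: 0.1
t 8.9 pos [611.3 289.9 225.6] F [-0.1 -0.5  0.4] open 0.1
[[0.0, -0.098, 0.995], [0.0, 0.995, 0.098], [-1.0, 0.0, 0.0]] tip [611.3 290.   52.6]
[-115.4  270.4]
```

View pics/w6.png

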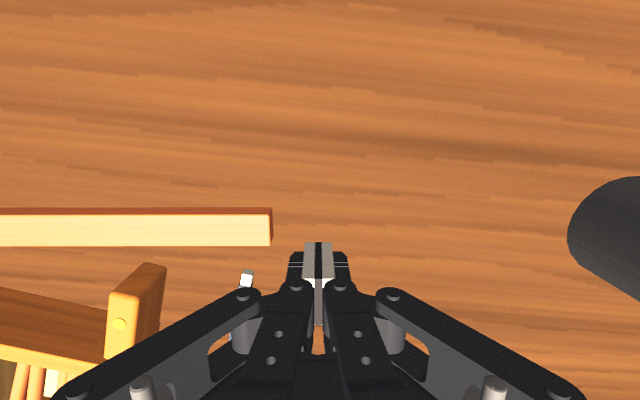

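View pics/t6.png

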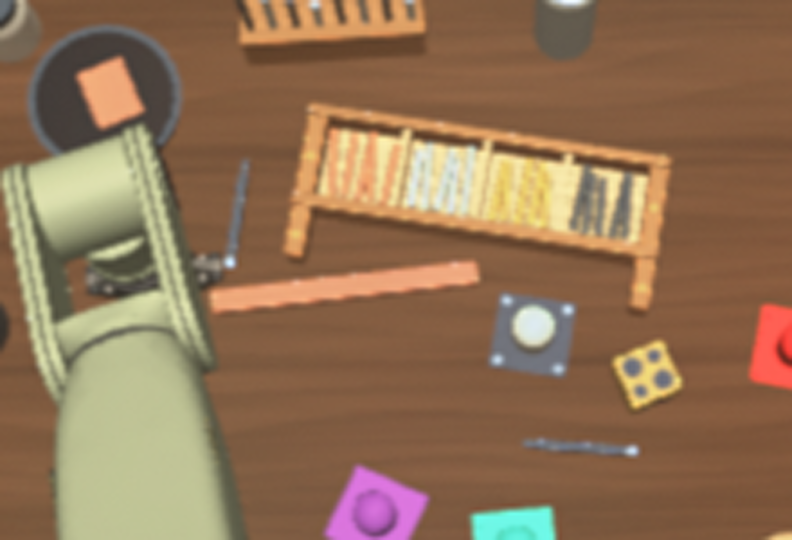

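```bash
python3 - <<'E'
from h import *
s,R=st(); cm=camera_model("wrist"); q=s["tool_pos"]
for p,z in [((271,214),16),((270,245),16),((0,214),16),((0,245),16),((272,209),0),((246,272),5),((165,266),0)]: 
    X=w(cm,p,z); print(X.round(1),T(X),(R.T@(X-q)).round(1))
for v in [(173,0,0),(173,-15,-11),(173,-15,11)]: print(proj(cm,q+R@np.array(v)))
ct=camera_model("top")
c=lambda u,v:(180+u/3.6,90+v/3.6)
for p in [(478,272),(211,300)]: X=w(ct,c(*p),16); print(X,T(X))
E
```

```text
t 9.0 pos [610.9 289.8 225.5] F [-0.3  0.1  0.1] open 0.1
[[-0.001, -0.098, 0.995], [-0.0, 0.995, 0.098], [-1.0, -0.0, -0.001]] tip [610.7 289.7  52.5]
[603.3 259.8  16. ] [-118.   239.4] [209.5 -29.  -10.3]
[624.4 260.3  16. ] [-97.3 243.5] [209.5 -30.6  10.7]
[619.9  92.9  16. ] [-72.6  77.9] [ 209.5 -196.8  -10.2]
[641.5  88.5  16. ] [-50.6  77.3] [ 209.5 -203.3   10.9]
[605.7 258.3   0. ] [-115.3  238.3] [225.5 -30.8  -8.1]
[652.3 243.4   5. ] [-66.9 231.7] [220.5 -50.2  36.8]
[656.2 184.7   0. ] [-52.8 174.6] [ 225.5 -109.    35. ]
[317.85609218 257.20387767]
[288.13036183 237.59328284]
[289.31406576 275.97914889]
[637.29031277  -3.43603252  16.        ] [-38.8 -14. ]
[613.73993267 257.4285666   16.        ] [-107.3  238.8]
```

```bash
python3 -m jog '[{"claw":255,"offset":[20,0,0],"rot":[0,0,0]},{"claw":255,"offset":[18,0,0],"rot":[0,0,0]},{"claw":255,"offset":[8,0,0],"rot":[0,0,0]},{"claw":255,"offset":[0,-4,0],"rot":[0,0,0]},{"claw":255,"offset":[0,-4,0],"rot":[0,0,0]},{"claw":255,"offset":[0,-4,0],"rot":[0,0,0]},{"claw":255,"offset":[0,-4,0],"rot":[0,0,0]},{"claw":255,"offset":[0,-4,0],"rot":[0,0,0]},{"claw":255,"offset":[0,-4,0],"rot":[0,0,0]},{"claw":255,"offset":[0,-4,0],"rot":[0,0,0]},{"claw":255,"offset":[0,-4,0],"rot":[0,0,0]},{"claw":255,"offset":[0,-4,0],"rot":[0,0,0]}]'; python3 -m jog '[{"claw":255,"offset":[0,-4,0],"rot":[0,0,0]},{"claw":255,"offset":[0,-4,0],"rot":[0,0,0]},{"claw":255,"offset":[0,-4,0],"rot":[0,0,0]},{"claw":255,"offset":[0,-4,0],"rot":[0,0,0]}]';python3 -c "
from h import *
s,R=st()
cm=camera_model('wrist'); im=read_camera('wrist'); cv2.imwrite('pics/w7.png',im[:,:,::-1])
im=read_camera('top'); cv2.imwrite('pics/t7.png',cv2.resize(im[90:240,180:400,::-1],None,fx=3.6,fy=3.6,interpolation=cv2.INTER_CUBIC))
print(T(s['tool_pos']))"
```

```text
clock: 10.0
tool_pos: [615.5, 255.6, 181.1]
eef_rot: [-0.034, 0.705, 0.036, 0.707]
force: [-0.6, 5.2, 1.4]
opening: -0.0
clock: 10.33
tool_pos: [617.0, 239.8, 181.1]
eef_rot: [-0.034, 0.705, 0.036, 0.707]
force: [-0.3, 5.8, 1.6]
opening: -0.2
t 10.33 pos [617.  239.8 181.1] F [-0.3  5.8  1.6] open -0.2
[[0.002, -0.099, 0.995], [0.004, 0.995, 0.099], [-1.0, 0.003, 0.003]] tip [617.4 240.4   8.1]
[-101.  222.]
```

View pics/w7.png

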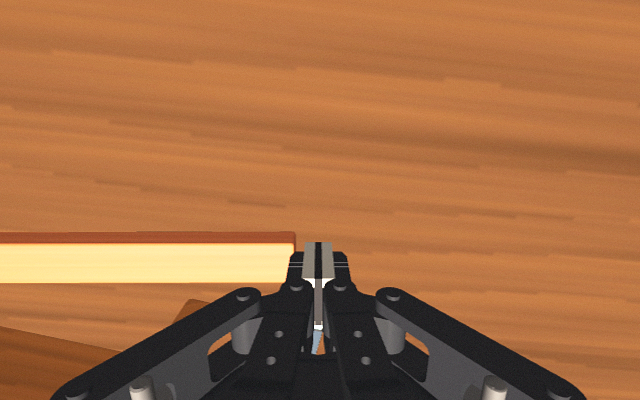

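View pics/t7.png

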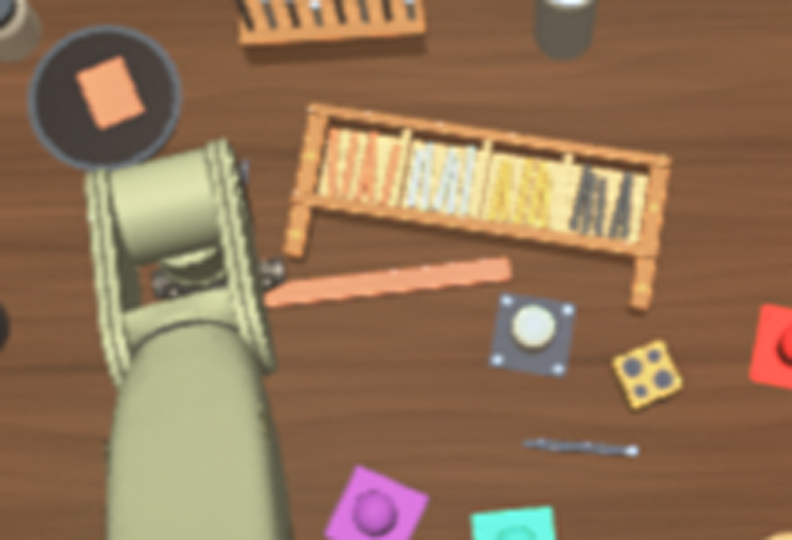

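```bash
python3 -m jog '[{"claw":255,"offset":[0,-4,0],"rot":[0,0,0]},{"claw":255,"offset":[0,-4,0],"rot":[0,0,0]},{"claw":255,"offset":[0,-4,0],"rot":[0,0,0]},{"claw":255,"offset":[0,-4,0],"rot":[0,0,0]},{"claw":255,"offset":[0,-4,0],"rot":[0,0,0]},{"claw":255,"offset":[0,-4,0],"rot":[0,0,0]},{"claw":255,"offset":[0,-4,0],"rot":[0,0,0]},{"claw":255,"offset":[0,-4,0],"rot":[0,0,0]},{"claw":255,"offset":[0,-4,0],"rot":[0,0,0]},{"claw":255,"offset":[0,-4,0],"rot":[0,0,0]},{"claw":255,"offset":[0,-4,0],"rot":[0,0,0]}]';python3 -c "
from h import *
s,R=st()
cm=camera_model('wrist'); im=read_camera('wrist'); cv2.imwrite('pics/w8.png',im[:,:,::-1])
im=read_camera('top'); cv2.imwrite('pics/t8.png',cv2.resize(im[90:240,180:400,::-1],None,fx=3.6,fy=3.6,interpolation=cv2.INTER_CUBIC))
print(T(s['tool_pos']))"
```

```text
clock: 11.35
tool_pos: [621.4, 196.1, 181.0]
eef_rot: [-0.034, 0.705, 0.036, 0.707]
force: [-1.0, 5.7, 2.7]
opening: 0.1
t 11.35 pos [621.4 196.1 181. ] F [-1.   5.7  2.7] open 0.1
[[0.002, -0.099, 0.995], [0.003, 0.995, 0.099], [-1.0, 0.003, 0.003]] tip [621.8 196.6   8. ]
[-89.1 179.7]
```

View pics/w8.png

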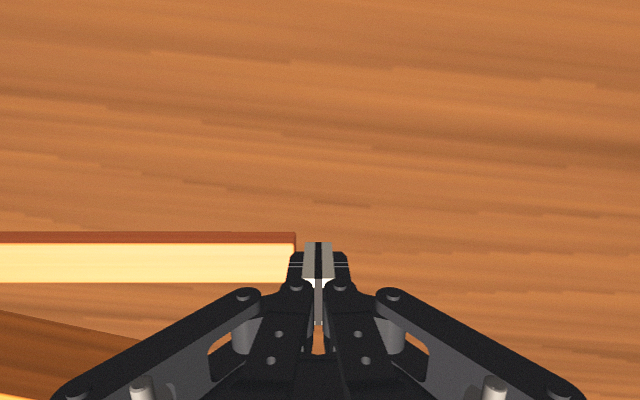

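View pics/t8.png

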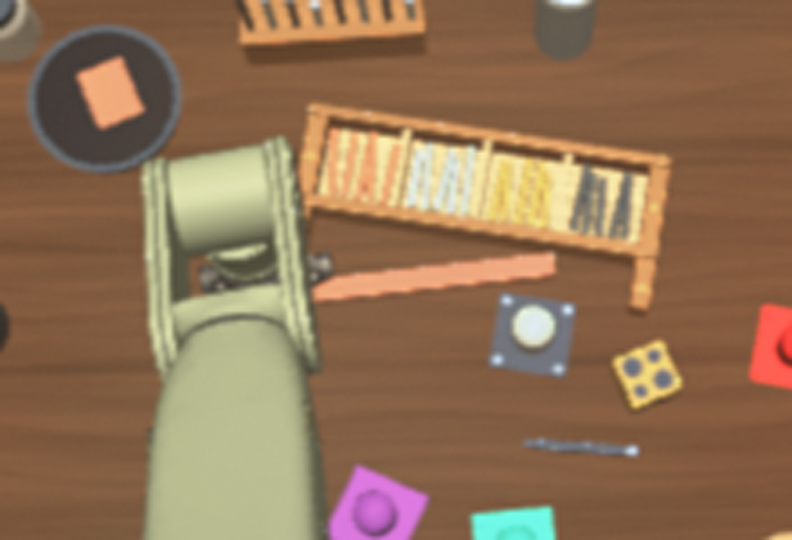

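```bash
python3 -m jog '[{"claw":255,"offset":[0,-3.5,0],"rot":[0,0,0]},{"claw":255,"offset":[0,-3.5,0],"rot":[0,0,0]},{"claw":255,"offset":[0,-3.5,0],"rot":[0,0,0]},{"claw":255,"offset":[0,-3.5,0],"rot":[0,0,0]},{"claw":255,"offset":[0,-3.5,0],"rot":[0,0,0]},{"claw":255,"offset":[0,-3.5,0],"rot":[0,0,0]},{"claw":255,"offset":[0,-3.5,0],"rot":[0,0,0]},{"claw":255,"offset":[0,-3.5,0],"rot":[0,0,0]}]';python3 -c "
from h import *
s,R=st()
cm=camera_model('wrist'); im=read_camera('wrist'); cv2.imwrite('pics/w9.png',im[:,:,::-1])
im=read_camera('top'); cv2.imwrite('pics/t9.png',cv2.resize(im[90:240,180:400,::-1],None,fx=3.6,fy=3.6,interpolation=cv2.INTER_CUBIC))
print(T(s['tool_pos']))"
```

```text
clock: 12.12
tool_pos: [624.2, 168.4, 181.0]
eef_rot: [-0.034, 0.705, 0.036, 0.707]
force: [-0.0, 7.6, 3.5]
opening: 0.2
t 12.12 pos [624.2 168.4 181. ] F [-0.   7.6  3.5] open 0.2
[[0.002, -0.099, 0.995], [0.003, 0.995, 0.099], [-1.0, 0.003, 0.003]] tip [624.6 168.9   8. ]
[-81.5 152.9]
```

View pics/w9.png

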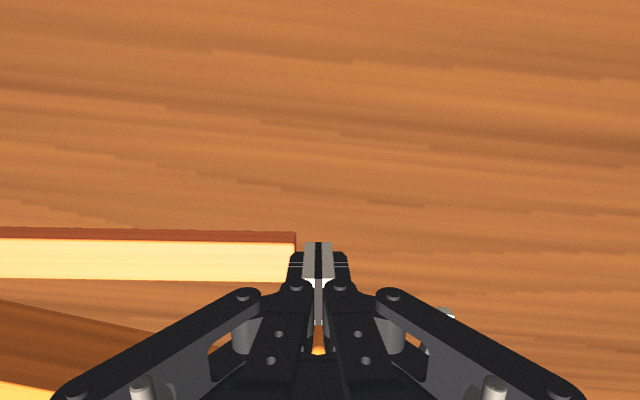

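View pics/t9.png

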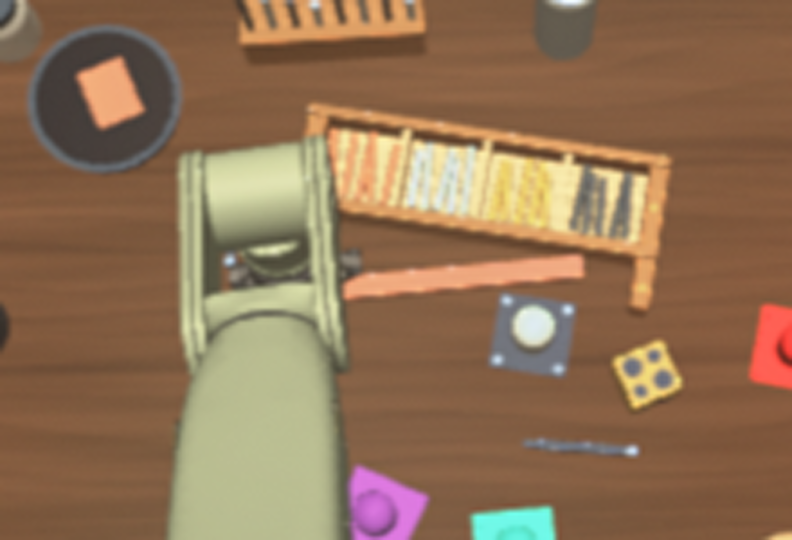

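```bash
python3 -m jog '[{"claw":255,"offset":[0,-3,-0.5],"rot":[0,0,0]},{"claw":255,"offset":[0,-3,-0.5],"rot":[0,0,0]},{"claw":255,"offset":[0,-3,-0.5],"rot":[0,0,0]},{"claw":255,"offset":[0,-3,-0.5],"rot":[0,0,0]},{"claw":255,"offset":[0,0,0],"rot":[0,0,0]}]';python3 -c "
from h import *
s,R=st()
cm=camera_model('wrist'); im=read_camera('wrist'); cv2.imwrite('pics/w10.png',im[:,:,::-1])
im=read_camera('top'); cv2.imwrite('pics/t10.png',cv2.resize(im[90:240,180:400,::-1],None,fx=3.6,fy=3.6,interpolation=cv2.INTER_CUBIC))
print(T(s['tool_pos']))"
```

```text
clock: 12.63
tool_pos: [623.5, 155.7, 181.0]
eef_rot: [-0.034, 0.705, 0.036, 0.707]
force: [-0.1, 5.9, 2.3]
opening: 0.1
t 12.63 pos [623.5 155.7 181. ] F [-0.1  5.9  2.3] open 0.1
[[0.002, -0.099, 0.995], [0.003, 0.995, 0.099], [-1.0, 0.002, 0.003]] tip [623.9 156.1   8. ]
[-80.  140.3]
```

View pics/w10.png

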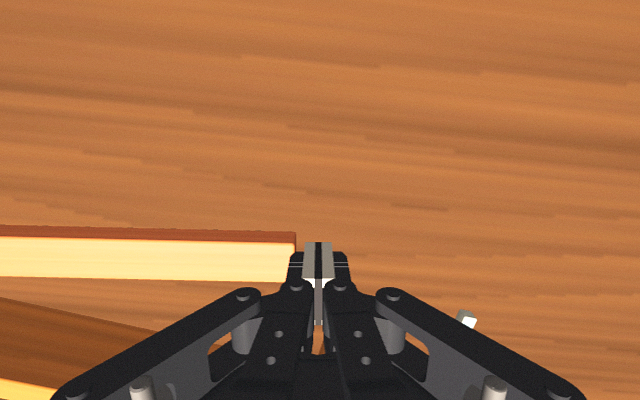

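View pics/t10.png

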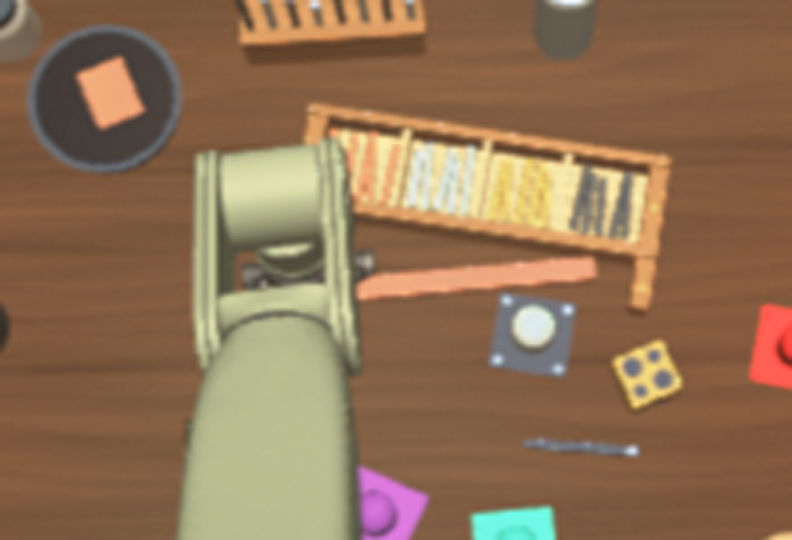

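```bash
python3 -m jog '[{"claw":255,"offset":[0,2,0],"rot":[0,0,0]},{"claw":255,"offset":[0,4,-4],"rot":[0,0,0]},{"claw":255,"offset":[-30,0,0],"rot":[0,0,0]},{"claw":255,"offset":[0,-10,-18],"rot":[0,0,0]},{"claw":255,"offset":[0,-20,-18],"rot":[0,0,0]},{"claw":255,"offset":[0,-10,0],"rot":[5.2,0,0]},{"claw":255,"offset":[0,0,0],"rot":[5.2,0,0]},{"claw":255,"offset":[0,0,0],"rot":[5.2,0,0]},{"claw":255,"offset":[0,0,0],"rot":[0,0,0]},{"claw":255,"offset":[0,0,0],"rot":[0,0,0]}]';python3 -c "
from h import *
s,R=st()
cm=camera_model('wrist'); im=read_camera('wrist'); cv2.imwrite('pics/w11.png',im[:,:,::-1])
q=s['tool_pos']
print(T(s['tool_pos']))
for p in [(0,0)]: pass
import pickle; pickle.dump((cm,q,R),open('w11.pkl','wb'))"
```

```text
clock: 13.57
tool_pos: [586.1, 116.7, 209.3]
eef_rot: [0.06, 0.705, -0.061, 0.704]
force: [0.9, -0.1, -0.0]
opening: -0.0
t 13.57 pos [586.1 116.7 209.3] F [ 0.9 -0.1 -0. ] open -0.0
[[-0.001, 0.17, 0.985], [-0.001, 0.985, -0.17], [-1.0, -0.001, -0.001]] tip [585.9 116.5  36.3]
[-110.1   95.4]
```

View pics/w11.png

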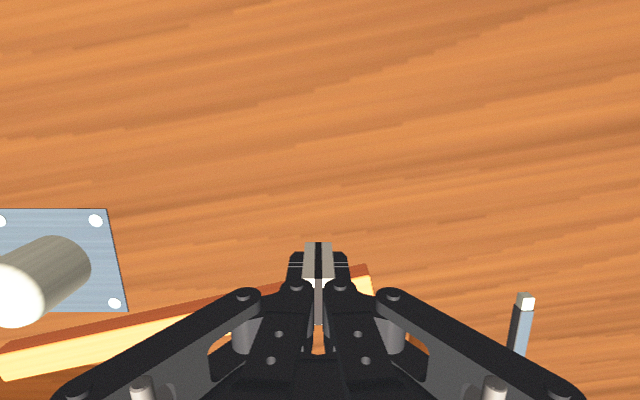

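```bash
python3 -m jog '[{"claw":255,"offset":[0,-25,0],"rot":[0,0,0]},{"claw":255,"offset":[0,-24,0],"rot":[0,0,0]},{"claw":255,"offset":[18,0,0],"rot":[0,0,0]},{"claw":255,"offset":[11,0,0],"rot":[0,0,0]},{"claw":255,"offset":[0,0,5],"rot":[0,0,0]},{"claw":255,"offset":[0,0,5],"rot":[0,0,0]},{"claw":255,"offset":[0,0,4],"rot":[0,0,0]},{"claw":255,"offset":[0,0,4],"rot":[0,0,0]},{"claw":255,"offset":[0,0,4],"rot":[0,0,0]},{"claw":255,"offset":[0,0,4],"rot":[0,0,0]},{"claw":255,"offset":[0,0,4],"rot":[0,0,0]},{"claw":255,"offset":[0,0,4],"rot":[0,0,0]}]';python3 -m jog '[{"claw":255,"offset":[0,0,4],"rot":[0,0,0]},{"claw":255,"offset":[0,0,4],"rot":[0,0,0]},{"claw":255,"offset":[0,0,4],"rot":[0,0,0]},{"claw":255,"offset":[0,0,2],"rot":[0,0,0]}]';python3 -c "
from h import *
s,R=st()
cm=camera_model('wrist'); im=read_camera('wrist'); cv2.imwrite('pics/w12.png',im[:,:,::-1])
im=read_camera('top'); cv2.imwrite('pics/t12.png',cv2.resize(im[90:240,180:400,::-1],None,fx=3.6,fy=3.6,interpolation=cv2.INTER_CUBIC))
print(T(s['tool_pos']))"
```

```text
clock: 14.62
tool_pos: [610.2, 63.5, 180.4]
eef_rot: [0.061, 0.707, -0.061, 0.702]
force: [-8.6, 1.2, 6.4]
opening: 0.0
clock: 14.95
tool_pos: [624.1, 61.3, 180.2]
eef_rot: [0.061, 0.707, -0.061, 0.702]
force: [-5.2, 2.0, 3.6]
opening: 0.1
t 14.95 pos [624.1  61.3 180.2] F [-5.2  2.   3.6] open 0.1
[[-0.006, 0.172, 0.985], [0.002, 0.985, -0.172], [-1.0, 0.0, -0.006]] tip [623.1  61.5   7.3]
[-63.   47.5]
```

View pics/w12.png

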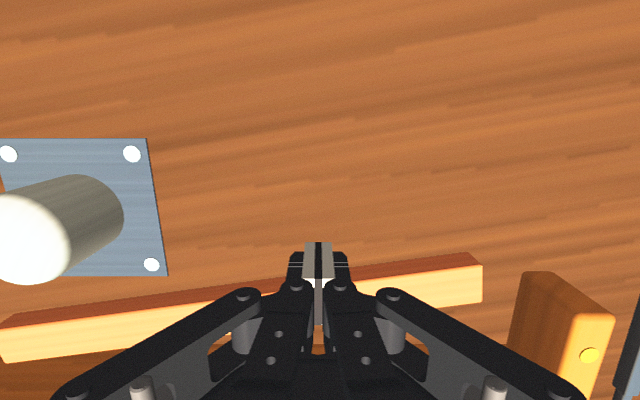

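View pics/t12.png

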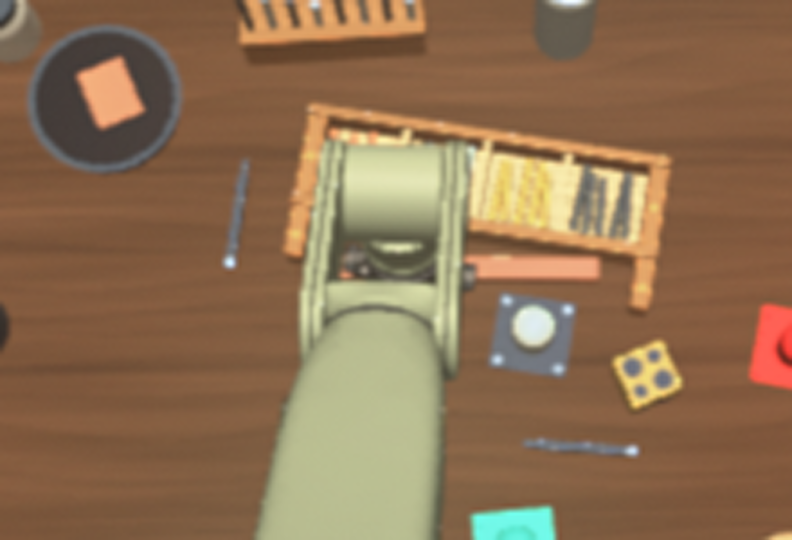

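```bash
python3 -m jog '[{"claw":255,"offset":[0,0,3.5],"rot":[0,0,0]},{"claw":255,"offset":[0,0,4],"rot":[0,0,0]},{"claw":255,"offset":[0,0,4],"rot":[0,0,0]},{"claw":255,"offset":[0,0,4],"rot":[0,0,0]},{"claw":255,"offset":[0,0,4],"rot":[0,0,0]},{"claw":255,"offset":[0,0,2],"rot":[0,0,0]}]';python3 -c "
from h import *
s,R=st()
cm=camera_model('wrist'); im=read_camera('wrist'); cv2.imwrite('pics/w13.png',im[:,:,::-1])
print(T(s['tool_pos']))"
```

```text
clock: 15.55
tool_pos: [645.5, 57.4, 180.3]
eef_rot: [0.061, 0.706, -0.061, 0.703]
force: [-6.3, 1.5, 3.0]
opening: -0.0
t 15.55 pos [645.5  57.4 180.3] F [-6.3  1.5  3. ] open -0.0
[[-0.005, 0.172, 0.985], [0.001, 0.985, -0.172], [-1.0, 0.0, -0.005]] tip [644.6  57.6   7.3]
[-41.3  47.4]
```

View pics/w13.png

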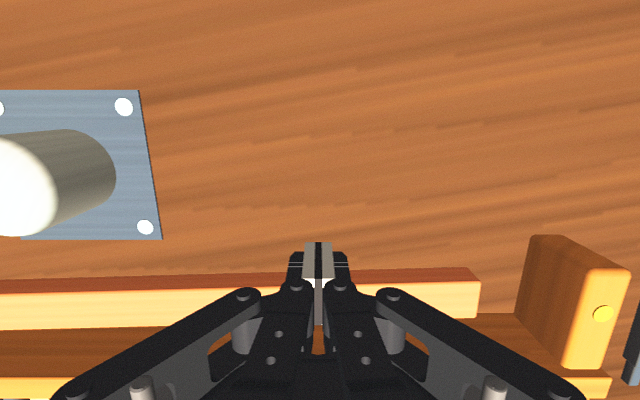

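```bash
python3 -m jog '[{"claw":255,"offset":[0,0,3],"rot":[0,0,0]},{"claw":255,"offset":[0,0,2],"rot":[0,0,0]},{"claw":255,"offset":[0,0,0],"rot":[0,0,0]},{"claw":255,"offset":[0,0,-8],"rot":[0,0,0]},{"claw":255,"offset":[0,-20,0],"rot":[0,0,0]},{"claw":255,"offset":[0,-22,0],"rot":[0,0,0]},{"claw":255,"offset":[0,0,4],"rot":[0,0,0]},{"claw":255,"offset":[0,0,4],"rot":[0,0,0]},{"claw":255,"offset":[0,0,2],"rot":[0,0,0]}]';python3 -c "
from h import *
s,R=st()
cm=camera_model('wrist'); im=read_camera('wrist'); cv2.imwrite('pics/w14.png',im[:,:,::-1])
print(T(s['tool_pos']))"
```

```text
clock: 16.35
tool_pos: [644.2, 13.6, 180.3]
eef_rot: [0.061, 0.708, -0.062, 0.701]
force: [-12.6, -2.7, 9.4]
opening: 0.0
t 16.35 pos [644.2  13.6 180.3] F [-12.6  -2.7   9.4] open 0.0
[[-0.009, 0.173, 0.985], [-0.001, 0.985, -0.173], [-1.0, -0.002, -0.009]] tip [642.5  13.5   7.3]
[-34.9   4. ]
```

View pics/w14.png

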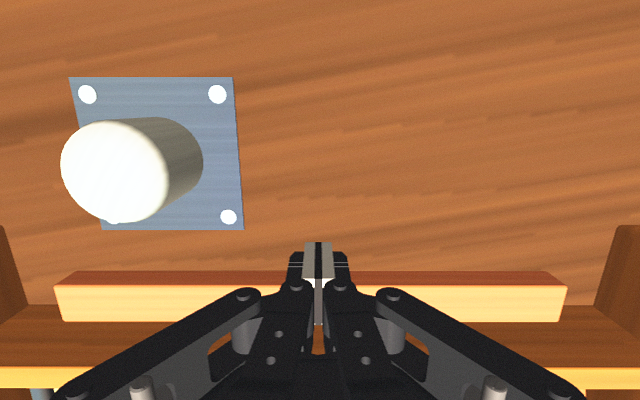

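```bash
python3 -m jog '[{"claw":255,"offset":[0,0,1.5],"rot":[0,0,0]},{"claw":255,"offset":[0,0,1],"rot":[0,0,0]},{"claw":255,"offset":[0,0,1],"rot":[0,0,0]}]';python3 -c "
from h import *
s,R=st()
print(T(s['tool_pos']))"
```

```text
clock: 16.65
tool_pos: [645.6, 13.9, 180.0]
eef_rot: [0.06, 0.71, -0.061, 0.699]
force: [-20.1, -2.0, 16.2]
opening: -0.2
t 16.65 pos [645.6  13.9 180. ] F [-20.1  -2.   16.2] open -0.2
[[-0.017, 0.171, 0.985], [-0.001, 0.985, -0.171], [-1.0, -0.003, -0.017]] tip [642.6  13.8   7. ]
[-33.6   4.5]
```

```bash
python3 -m jog '[{"claw":255,"offset":[0,0,-3],"rot":[0,0,0]},{"claw":255,"offset":[0,0,-5],"rot":[0,0,0]},{"claw":255,"offset":[0,0,-12],"rot":[0,0,0]},{"claw":255,"offset":[-25,0,0],"rot":[0,0,0]},{"claw":255,"offset":[-40,0,0],"rot":[0,0,0]},{"claw":255,"offset":[-40,0,-30],"rot":[0,0,0]},{"claw":255,"offset":[-40,0,-41],"rot":[0,0,0]},{"claw":255,"offset":[-40,0,-41],"rot":[0,0,0]},{"claw":255,"offset":[0,0,-41],"rot":[0,0,0]},{"claw":255,"offset":[0,0,-41],"rot":[0,0,0]},{"claw":255,"offset":[0,0,0],"rot":[0,0,0]},{"claw":255,"offset":[0,0,0],"rot":[0,0,0]}]';python3 -c "
from h import *
s,R=st()
cm=camera_model('wrist'); im=read_camera('wrist'); cv2.imwrite('pics/w15.png',im[:,:,::-1])
import pickle; pickle.dump(cm,open('w15.pkl','wb'))
im=read_camera('top'); cv2.imwrite('pics/t15.png',cv2.resize(im[90:240,180:400,::-1],None,fx=3.6,fy=3.6,interpolation=cv2.INTER_CUBIC))
im=read_camera('scene'); cv2.imwrite('pics/s15.png',cv2.resize(im[150:310,220:460,::-1],None,fx=3.3,fy=3.3,interpolation=cv2.INTER_CUBIC))
print(T(s['tool_pos']))"
```

```text
clock: 17.65
tool_pos: [463.3, 46.8, 336.6]
eef_rot: [0.061, 0.705, -0.061, 0.704]
force: [0.4, -0.8, 0.8]
opening: -0.1
t 17.65 pos [463.3  46.8 336.6] F [ 0.4 -0.8  0.8] open -0.1
[[-0.0, 0.171, 0.985], [0.0, 0.985, -0.171], [-1.0, 0.0, -0.0]] tip [463.2  46.9 163.6]
[-218.9    5.3]
```

View pics/w15.png

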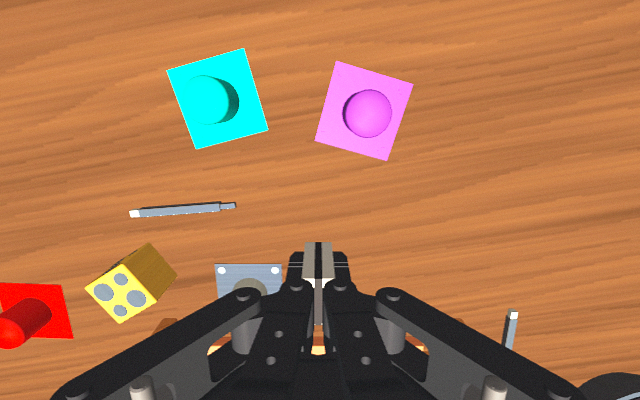

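View pics/t15.png

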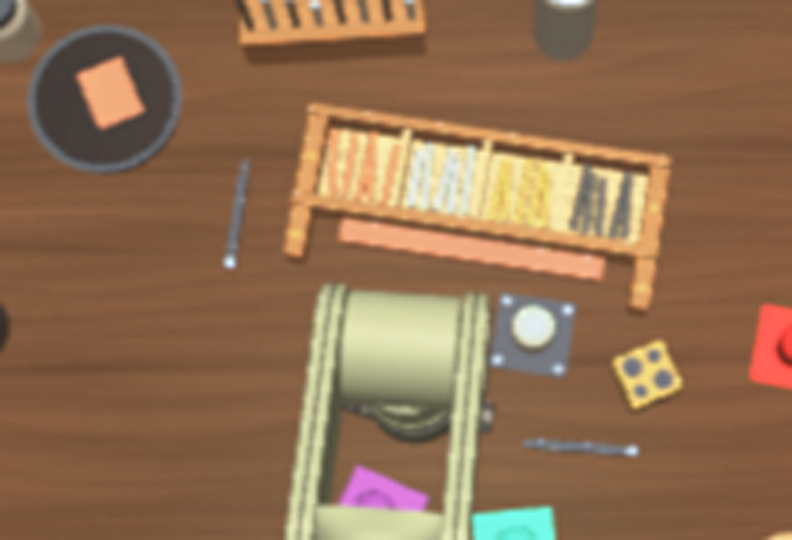

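View pics/s15.png

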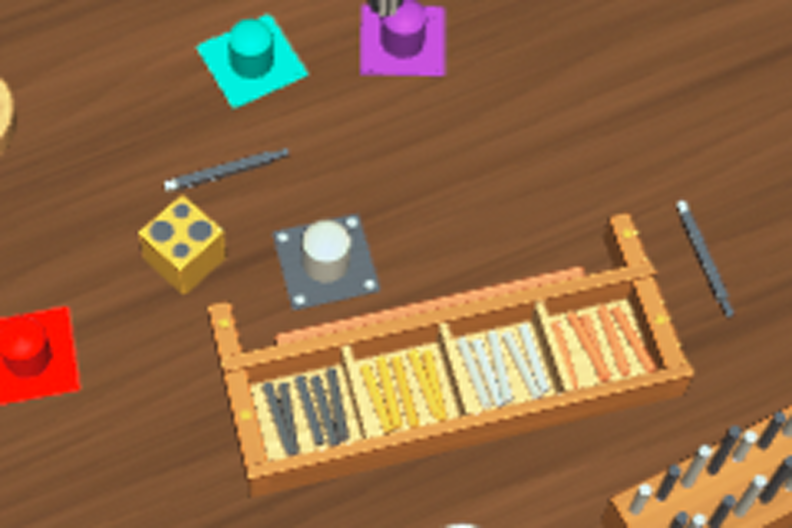

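```bash
python3 - <<'E'
from h import *
ct=camera_model("top")
c=lambda u,v:(180+u/3.6,90+v/3.6)
X=lambda p,z:w(ct,c(*p),z)[:2]
L,Rr=X((305,258),40),X((631,307),40)
y=(L-Rr)/np.linalg.norm(L-Rr); x=np.array([y[1],-y[0]]); o2=(L+Rr)/2+50*x
f=lambda p,z:(round((X(p,z)-o2)@x,1),round((X(p,z)-o2)@y,1))
print(o2,np.degrees(np.arctan2(y[0],y[1])))
for n,p,z in [("bk L",(342,218),16),("bk R",(606,256),16),("ft L",(341,241),16),("ft R",(602,279),16),("wallL",(313,209),45),("wallR",(632,253),45)]: print(n,f(p,z))
im=cv2.imread("pics/t15.png"); cv2.imwrite("pics/t15c.png",cv2.resize(im[190:320,270:670],None,fx=2,fy=2,interpolation=cv2.INTER_CUBIC))
E
```

```text
[670.25236658  -1.87219529] 9.779701721290152
bk L (np.float64(1.4), np.float64(133.6))
bk R (np.float64(2.8), np.float64(-128.4))
ft L (np.float64(-21.8), np.float64(130.6))
ft R (np.float64(-20.7), np.float64(-127.8))
wallL (np.float64(-1.9), np.float64(158.7))
wallR (np.float64(1.6), np.float64(-152.0))
```

View pics/t15c.png

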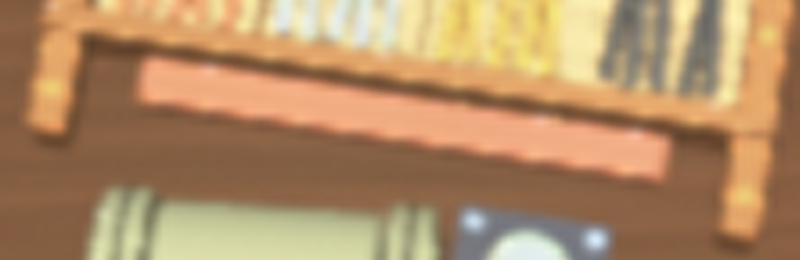

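```bash
python3 -m jog '[{"claw":0,"offset":[-20,0,0],"rot":[0,0,0]},{"claw":0,"offset":[-20,0,30],"rot":[0,0,0]},{"claw":0,"offset":[0,0,35],"rot":[0,0,0]},{"claw":0,"offset":[0,0,35],"rot":[0,0,0]},{"claw":0,"offset":[0,0,35],"rot":[0,0,0]},{"claw":0,"offset":[0,0,35],"rot":[0,0,0]},{"claw":0,"offset":[0,0,0],"rot":[0,0,0]},{"claw":0,"offset":[0,0,0],"rot":[0,0,0]},{"claw":0,"offset":[0,0,0],"rot":[0,0,0]}]';python3 -c "
from h import *
s,R=st()
cm=camera_model('wrist'); im=read_camera('wrist'); cv2.imwrite('pics/w16.png',im[:,:,::-1])
import pickle; pickle.dump(cm,open('w16.pkl','wb'))
cv2.imwrite('pics/w16a.png',cv2.resize(im[150:260,130:330,::-1],None,fx=4,fy=4,interpolation=cv2.INTER_CUBIC))
cv2.imwrite('pics/w16b.png',cv2.resize(im[150:260,310:510,::-1],None,fx=4,fy=4,interpolation=cv2.INTER_CUBIC))"
```

```text
clock: 18.55
tool_pos: [634.1, 16.3, 376.5]
eef_rot: [0.061, 0.705, -0.061, 0.704]
force: [-0.3, 0.1, 0.5]
opening: 85.6
t 18.55 pos [634.1  16.3 376.5] F [-0.3  0.1  0.5] open 85.6
[[-0.001, 0.173, 0.985], [0.0, 0.985, -0.173], [-1.0, 0.0, -0.001]] tip [634.   16.3 203.5]
```

View pics/w16.png

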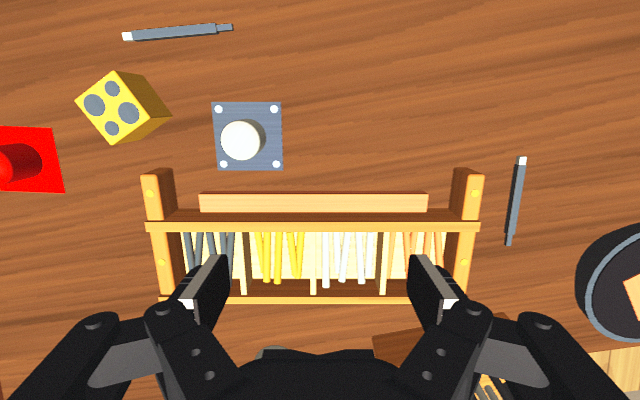

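View pics/w16a.png

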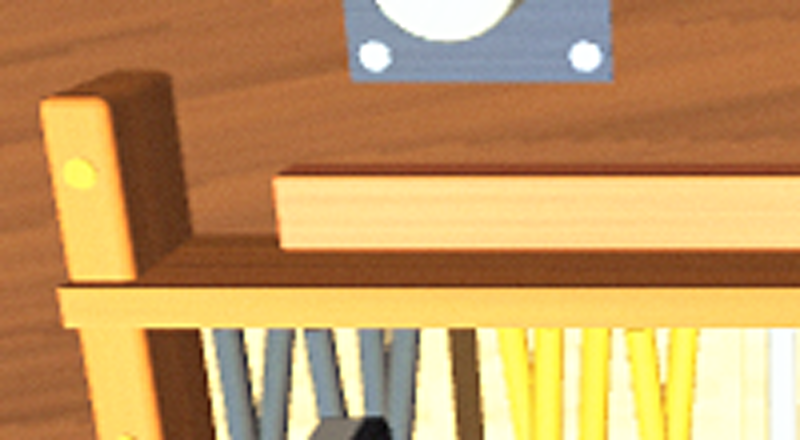

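View pics/w16b.png

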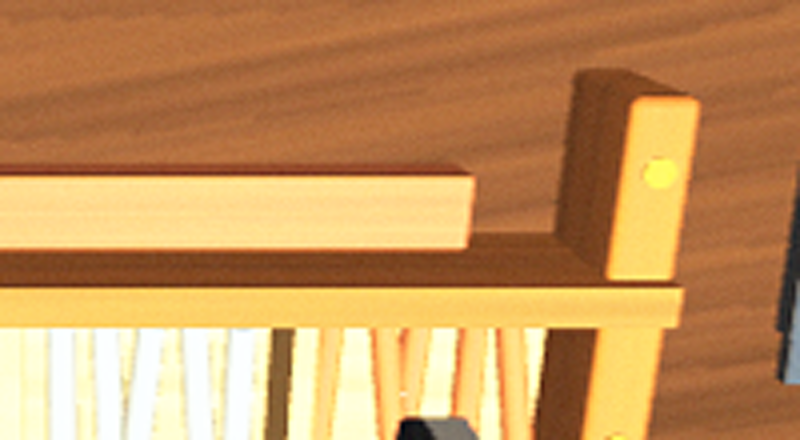

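```bash
python3 -c "
from h import *
cm=camera_model('wrist')
for p,z in [((230,208.5),0),((230,212.4),16),((230,221.5),45),((410,208.5),0),((410,212.4),16),((410,221.5),45)]: print(T(w(cm,p,z)))
print(arm.job_done()); st()"
```

```text
[ -2.3 -99.6]
[ -3.1 -95.2]
[ -3.3 -87.2]
[ -2.7 115.5]
[ -3.5 110.8]
[ -3.7 102.4]
the job is handed in; nothing more can be done
None
the job is handed in; nothing more can be done
```

The copper bar is in the bay, flat against the back, and the job is handed in at about 18.6 s of the 67 s allowed.

**What I did:**
1. I pushed the bar forward with the open fingertips. This turned it about 16° so its right-hand end led, until it was clear of the stake's plate.
2. I pushed it lengthwise on its left end face with the closed fingertips, sliding the right-hand end in behind the grey steel stake.
3. I swung the left-hand end in and finished with a push at the bar's middle, where the wrist force rose to about 20 N sideways (26 N in all) and the bar stopped advancing.

**Last checks:**
- **Fit against the back:** in the wrist picture, the bar's back edge and the till's front board agree to within about 1 mm near both ends.
- **Position in the bay:** the bar runs from about y = -128 to +131 mm, between the cheeks at ±160 mm.
- **Other tools:** in the final pictures both punches, the dapping block and the three coloured look-alikes lie where they did at the start. I did not check the hammer, weight or tape roll again, but the arm never worked near them.
- **Handing in:** the gripper was well above everything and touching nothing.

**Where readings disagreed:** the top and wrist cameras differed by about 5 mm in absolute position, so I relied on measurements relative to the till. The top view put the bar's back edge 1 to 3 mm "into" the wall, which is within its pixel error.

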